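# Switch on the polishing spindle with its lever-lock toggle

## Task

Switch on the gear bench's polishing spindle: on the switch with the red collar, lift the spring collar up its lever to unlock it, swing the lever right over to the green-lamp side, let the collar drop home into the notch there and let go. Do not force the lever across with its collar down, and leave the switch with the blue collar off.

Things in the scene. Friction and masses are not known exactly. Their poses are not given: they have to be found in the camera images.
- run_grip (a point): Middle of the RED collar (upright cylinder, 26 mm across, 30 mm long) on the spindle switch's lever; moves with it. Its z points up along the lever, y along the level hinge axis, x to the on side. Collar down: the hinge lies 70 mm back along z, 35 mm over the bench; the lever ends 40 mm above the point. Along y, nothing within 60 mm beside the collar is higher than 50 mm, bar the gate.
- run_lever (a joint): Red switch's lever, rad: 0 off, leaning 0.30 from vertical to the white lamp; 0.60 on, leaning 0.30 to the green lamp; 0.30 upright. It swings freely (0.02 N m) with the collar up; collar down, it is locked at either end with 0.05 rad of play. Lamps are on top of the grey box (112 x 72 mm, 50 mm high, foot plate 130 x 90 mm) fixed to the bench.
- run_collar (a joint): Lift of the red collar along the lever, m: 0 down, its cross pin in a notch of the brass gate (24 mm wide along y, top 48 mm from the hinge); 0.015 upper stop. The pin clears the gate's hump from 0.008 and rides on it between the notches. A spring pulls it down with 2.3 N at 0, 4.3 N at the stop.
- spare_lever (a joint): Lever of the other, otherwise identical switch with the BLUE collar, rad: 0 off, 0.60 on. It stands 25 to 55 cm to one side of the red one and must stay off.

How it is judged:
By the outcome, as a careful person would: the job done as asked, in the order asked, and still so for the second after the job is handed in, with the robot touching nothing.
It also fails if it takes over 30 s, if anything falls off the work surface, if the arm or the gripper's body presses on something with over 40 N, if the wrist force passes 120 N, or if a joint passes its speed limit or range.

## Robot

A 7-joint arm with a two-finger parallel gripper is mounted at the origin on the work surface. World frame = base frame: x ahead of the robot, y to its left, z up, the work surface at z = 0. Lengths are in mm, angles in rad, forces in N, time in s.
With the tool pointing down it reaches from about 425 to 825 mm from the base axis. Payload 3.6 kg.
Tool frame: the origin (TCP) lies between the finger pads; the fingertips stand 11 mm ahead of it and the grasp point (between the pads) lies 8 mm behind it; z points along the fingers, y is the line along which they close (so a half turn about z gives the same grasp; the last joint's range is limited). The gripper opens to 85 mm and grips with 20 to 120 N. Pads are 22 mm wide; open, the fingers measure 114 mm over their backs; the gripper's body (76 mm by 85 mm) begins 54 mm behind the grasp point. The pads swing forward as they close: fully open they stand 13 mm farther back than shut.
Start: joints at [1.169, 0.615, -0.013, 1.423, 0.008, 1.103, -0.04], TCP at [237.965, -604.844, 242.297] pointing down, gripper open.
Joint ranges: [-3.12, 3.12], [-0.3, 2.06], [-1.34, 1.32], [0.26, 2.42], [-1.36, 4.5], [0.01, 1.98], [-2.84, 2.84]. Speed limits (rad/s): [2.79, 2.79, 3.14, 3.14, 3.14, 3.14, 3.14].

## Interface

Orientations are given as a unit quaternion [x, y, z, w].
In Python, from plant import r gives the robot as it stands.
- The arm moves only by the tool nudge_tcp, called after "Call:" in YAML: its name, and indented under it one key for each argument. Schema: {"type":"object","properties":{"deltas":{"type":"array","items":{"type":"number"},"minItems":4,"maxItems":48},"finger_gap":{"type":"number"},"only":{"type":"string"},"quiet":{"type":"boolean"},"lines":{"type":"string"}},"required":["deltas"],"additionalProperties":false}. deltas is one flat list of numbers that holds 1 to 12 rows one after another, with no inner brackets; each row has 4 numbers: dx, dy, dz in mm, then a turn about the tool's z in rad; each row is the pose to reach, as a shift and turn from the pose commanded when the call began, along the tool's axes at that moment; what a row does not reach only later rows make up. A row lasts 1/10 s, in which the tool goes at most 50 mm and 0.15 rad, less where a joint would pass 70% of its speed; a pose out of reach is approached as far as the arm can. finger_gap is the finger opening in mm, set as the call begins (left out keeps the last). The fingers move at their own pace and stop on an object; the grip force is fixed at half the most. Time passes only in rows, so rows that do not move let the fingers close. The tool returns the time, the measured TCP pose, the force, the opening and the grip force at its end. only (a regular expression) keeps the lines of the reply that match it, lines (a string "A,B") keeps lines A to B, and quiet returns only ok. Input that does not fit is refused with a message, and nothing moves.
- r.get_state(): the state, without advancing time (a new reading comes with each control period).
- r.snapshot(name): name is "scene" or "top" or "wrist"; returns the picture (480x640x3 uint8, blue, green, red); there is no depth.
- r.camera_info(name): a dict with "camera_matrix" (3x3 intrinsics, pixels), "T" (4x4, takes a point from camera to world coordinates); the wrist camera has in their place "tool_from_camera" (4x4, takes a point from camera to tool coordinates, whose origin is the TCP and whose axes are the flange's). Camera axes: x right, y up, looking along -z (the intrinsics and any distortion apply to the point x, -y, -z); pixel columns grow to the right and rows downward; lengths in mm; the calibration is good to about 2 mm. A picture is of the moment at which its call begins: read the wrist's pose just before it. camera_info takes no time and is no camera call.
- r.close_job(): hands the job in; it is judged then, once.
The state is a dict: "t": time; "joints": joint angles; "dq": joint speeds; "joint_efforts": joint torques, N m; "tcp_pos": TCP position; "ee_rot": TCP orientation; "contact_force": force on the tool from outside, world axes, zero at the start; "ft_torque": the same for the moment, N m; "opening": finger opening in mm; "gripper_force": force on a finger pad.
Only numpy, scipy, OpenCV 4.12 (cv2) and the standard library are available. Lean on these libraries where they do the work, as an engineer would, in place of code of your own. Each camera call takes 0.05 s, during which the arm holds its last target. There are 200 camera calls.

## Working session

There is one attempt and no reset: what is moved stays moved. The work goes in short steps, Python scripts to look and compute and a tool call to move; the robot and the scene stay as the last step left them, time stands still between calls to the robot, and variables do not carry over. Pictures are saved under pics/ and viewed, at most 10 in all, crops included, and the job is handed in when it is done.

```bash
ls; mkdir -p pics; python3 - <<'E'
from plant import r
import cv2,numpy as np
s=r.get_state();print(s['t'],s['tcp_pos'],s['ee_rot'],s['opening'])
a=r.snapshot("scene");b=r.snapshot("top")
cv2.imwrite('pics/scene.png',a);cv2.imwrite('pics/top.png',b)
for n in("scene","top","wrist"):
  print(n,{k:np.round(v,3).tolist() if not isinstance(v,str) else v for k,v in r.camera_info(n).items()})
cv2.imwrite('pics/both.png',cv2.resize(np.vstack([a,b]),(400,600)))
E
```

```text
pics
plant.py
0.0 [ 237.67776122 -604.18585658  241.12773764] [ 9.82487854e-01  1.86322128e-01 -2.71374816e-04 -1.26840491e-03] 85.33861496153602
scene {'camera_matrix': [[439.592, 0.0, 319.279], [0.0, 439.592, 229.836], [0.0, 0.0, 1.0]], 'T': [[0.285, -0.797, 0.533, 874.098], [0.959, 0.238, -0.156, -91.789], [-0.003, 0.555, 0.832, 660.564], [0.0, 0.0, 0.0, 1.0]]}
top {'camera_matrix': [[483.385, 0.0, 316.119], [0.0, 483.385, 235.824], [0.0, 0.0, 1.0]], 'T': [[0.01, 0.994, -0.11, 451.891], [-1.0, 0.009, -0.014, -5.712], [-0.013, 0.11, 0.994, 852.597], [0.0, 0.0, 0.0, 1.0]]}
wrist {'camera_matrix': [[377.402, 0.0, 314.146], [0.0, 377.402, 235.026], [0.0, 0.0, 1.0]], 'tool_from_camera': [[-0.0, 0.958, 0.288, 73.675], [1.0, -0.0, 0.001, 1.146], [0.001, 0.288, -0.958, -131.501], [0.0, 0.0, 0.0, 1.0]]}
```

View pics/scene.png

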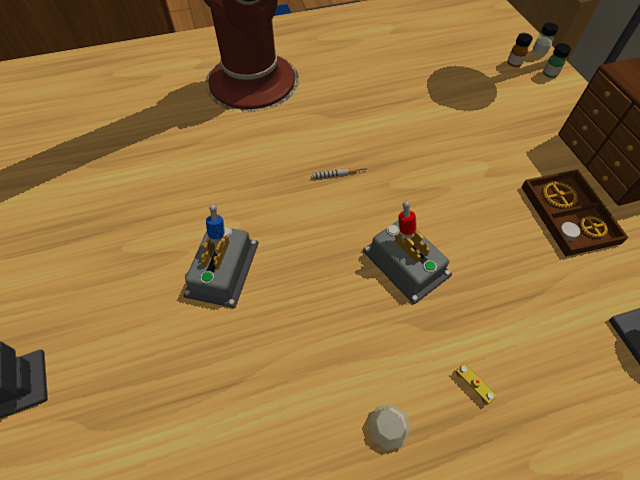

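View pics/top.png

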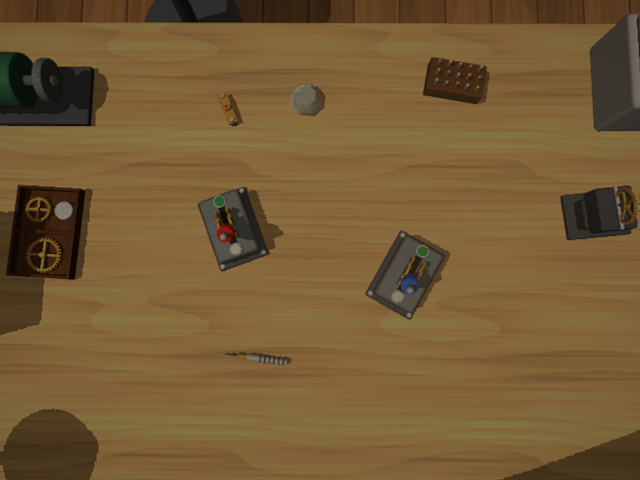

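The scene view has the red switch at about (407,225), with its white lamp at (393,231) and green lamp at (431,267). In the top view its collar is at (225,233), green lamp (219,201) and white lamp (235,249). The blue switch stands to the red one's left in the world frame. Next I'll triangulate.

```bash
cat >h.py <<'E'
import numpy as np,cv2
from scipy.spatial.transform import Rotation as R
def cam(r,n,s=None):
    c=r.camera_info(n);K=np.array(c["camera_matrix"])
    if n!="wrist": return K,np.array(c["T"])
    T=np.eye(4);T[:3,:3]=R.from_quat(s["ee_rot"]).as_matrix();T[:3,3]=s["tcp_pos"]
    return K,T@np.array(c["tool_from_camera"])
def ray(KT,p):
    K,T=KT;d=np.linalg.inv(K)@[p[0],p[1],1.];d=T[:3,:3]@(d*[1,-1,-1]);return T[:3,3],d/np.linalg.norm(d)
def plane(KT,p,z):
    o,d=ray(KT,p);return o+d*(z-o[2])/d[2]
def tri(rays):
    A=sum(np.eye(3)-np.outer(d,d) for o,d in rays);b=sum((np.eye(3)-np.outer(d,d))@o for o,d in rays)
    return np.linalg.solve(A,b)
def blobs(im,kind,amin=15):
    h=cv2.cvtColor(im,cv2.COLOR_BGR2HSV);H,S,V=[h[...,i].astype(int) for i in range(3)]
    m={'red':((H<5)|(H>174))&(S>190)&(V>90),'green':(H>50)&(H<80)&(S>120)&(V>70),'blue':(H>100)&(H<125)&(S>150)&(V>70),'white':(S<70)&(V>130)}[kind]
    n,l,st,c=cv2.connectedComponentsWithStats(m.astype('uint8'))
    return sorted([(int(st[i,4]),c[i].round(1).tolist(),st[i,:4].tolist()) for i in range(1,n) if st[i,4]>=amin],reverse=True)[:5]
E
python3 - <<'E'
from h import *;from plant import r
P={}
for n in("scene","top"):
    im=cv2.imread(f'pics/{n}.png');KT=cam(r,n)
    for k in('red','green','blue','white'): P[n,k]=blobs(im,k);print(n,k,P[n,k])
    for k in('green','white'):
        for b in P[n,k]: print(' ',k,plane(KT,b[1],53).round(1))
for k in('red','blue'): print(k,tri([ray(cam(r,n),P[n,k][0][1]) for n in("scene","top")]).round(1))
E
```

```text
scene red [(151, [408.8, 220.2], [399, 211, 17, 23])]
scene green [(72, [206.7, 276.2], [202, 272, 10, 9]), (64, [429.7, 265.4], [425, 262, 10, 8])]
scene blue [(254, [214.9, 226.5], [206, 215, 18, 24]), (119, [282.1, 9.6], [275, 5, 16, 10])]
scene white [(686, [391.0, 423.1], [377, 408, 29, 31]), (207, [570.6, 229.0], [562, 222, 18, 15]), (91, [393.1, 229.1], [387, 224, 13, 11]), (56, [227.6, 230.7], [224, 227, 8, 10]), (43, [430.5, 265.3], [424, 260, 13, 12])]
  green [ 517.8 -170.3   53. ]
  green [599.3 169.4  53. ]
  white [797.3  25.3  53. ]
  white [602.9 422.3  53. ]
  white [518.7 140.   53. ]
  white [ 442.9 -124.4   53. ]
  white [599.5 170.7  53. ]
top red [(100, [223.7, 230.4], [217, 224, 16, 17]), (19, [226.8, 239.7], [222, 238, 9, 4])]
top green [(66, [422.1, 250.9], [418, 247, 9, 9]), (59, [218.6, 200.8], [215, 197, 8, 9])]
top blue [(65, [407.4, 284.0], [402, 279, 15, 14])]
top white [(96, [62.2, 212.7], [55, 204, 16, 15]), (64, [234.9, 248.6], [231, 244, 9, 10]), (59, [397.1, 296.5], [393, 293, 10, 8])]
  green [ 516.8 -170.4   53. ]
  green [598.1 169.9  53. ]
  white [575.7 433.3  53. ]
  white [517.7 140.1  53. ]
  white [ 441.5 -128.5   53. ]
red [541.6 148.7 106.7]
blue [ 461.4 -138.6   97.5]
```

Call:
nudge_tcp:
  deltas: [20, -21, 0, 0, 50, -53, 0, 0, 83, -88, 0, 0, 116, -123, 0, 0, 149, -158, 0, 0, 182, -193, 0, 0, 215, -228, 0, 0, 248, -262, 0, 0, 281, -297, 0, 0, 314, -332, 0, 0, 340, -360, 0, 0, 350, -370, 0, 0]

```text
t: 1.3
tcp_pos: [429.3, -127.5, 242.2]
ee_rot: [0.982, 0.19, 0.0, -0.001]
contact_force: [-0.5, 0.4, 0.2]
opening: 85.5
gripper_force: 0.0
```

Call:
nudge_tcp:
  deltas: [20, -21, 0, 0.02, 50, -53, 0, 0.02, 83, -88, 0, 0.02, 116, -123, 0, 0.02, 149, -158, 0, 0.02, 180, -191, 0, 0.02, 200, -212, 0, 0.02, 207, -219, 0, 0.02, 207, -219, 0, 0.02, 207, -219, 0, 0.02]

```text
t: 2.3
tcp_pos: [540.2, 144.8, 242.0]
ee_rot: [0.985, 0.175, -0.001, 0.001]
contact_force: [-0.2, -0.7, -0.6]
opening: 85.6
gripper_force: 0.0
```

```bash
python3 - <<'E'
from h import *;from plant import r
s=r.get_state();im=r.snapshot("wrist");cv2.imwrite('pics/w1.png',im);KT=cam(r,"wrist",s)
print(s['t'],s['tcp_pos'],s['ee_rot'],s['contact_force'])
for k in('red','green','white'):
    for b in blobs(im,k,60): print(k,b,plane(KT,b[1],53).round(1),plane(KT,b[1],102).round(1))
E
```

```text
2.3 [540.221693   144.78565244 241.95916375] [ 9.84517931e-01  1.75279302e-01 -8.46347659e-04  9.44931481e-04] [-0.16314451 -0.73458362 -0.63922021]
red (1061, [309.8, 221.0], [293, 200, 35, 46]) [529.7 143.9  53. ] [541.9 147.8 102. ]
green (292, [310.0, 133.5], [301, 124, 19, 20]) [599.4 169.1  53. ] [601.  169.1 102. ]
green (164, [611.4, 340.6], [604, 334, 16, 14]) [ 517.9 -171.4   53. ] [ 532.  -119.3  102. ]
white (256, [3.7, 29.5], [0, 12, 10, 34]) [590.8 414.   53. ] [593.7 376.6 102. ]
white (231, [308.8, 133.2], [297, 120, 27, 27]) [599.3 170.1  53. ] [600.9 170.  102. ]
white (136, [309.1, 252.8], [303, 246, 13, 14]) [501.7 134.4  53. ] [518.2 139.7 102. ]
white (130, [278.5, 375.7], [269, 370, 20, 13]) [368.7 118.6  53. ] [405.6 126.4 102. ]
white (66, [351.7, 114.6], [348, 110, 9, 10]) [624.9 142.5  53. ] [622.6 146.6 102. ]
```

View pics/w1.png

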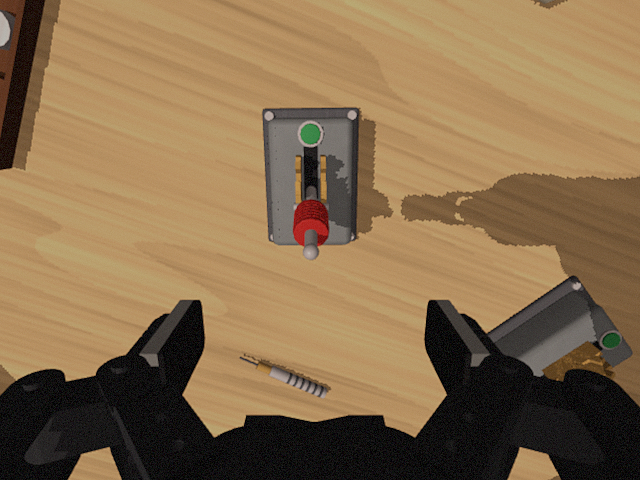

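The wrist view shows the red collar at (310,221), the lever tip at (311,252) and the green lamp at (310,133), all on one column. The tool is therefore aligned with the swing plane. Now I'll descend around the collar.

Call:
nudge_tcp:
  deltas: [1, -3, 15, 0, 1, -3, 45, 0, 1, -3, 80, 0, 1, -3, 110, 0, 1, -3, 130, 0, 1, -3, 140, 0, 1, -3, 145, 0, 1, -3, 145, 0, 1, -3, 145, 0]
  finger_gap: 60

```text
t: 3.25
tcp_pos: [541.4, 150.2, 98.5]
ee_rot: [0.984, 0.176, 0.001, -0.0]
contact_force: [-0.4, -0.6, 0.6]
opening: 59.8
gripper_force: 0.0
```

```bash
python3 - <<'E'
from h import *;from plant import r
s=r.get_state();im=r.snapshot("wrist");cv2.imwrite('pics/w2.png',im)
print(s['tcp_pos'],s['ee_rot'],blobs(im,'red'))
E
```

```text
[541.36461217 150.2334819   98.4857565 ] [ 9.84357869e-01  1.76176841e-01  1.13773429e-03 -1.07241362e-04] [(4434, [322.5, 325.7], [285, 278, 71, 98])]
```

View pics/w2.png

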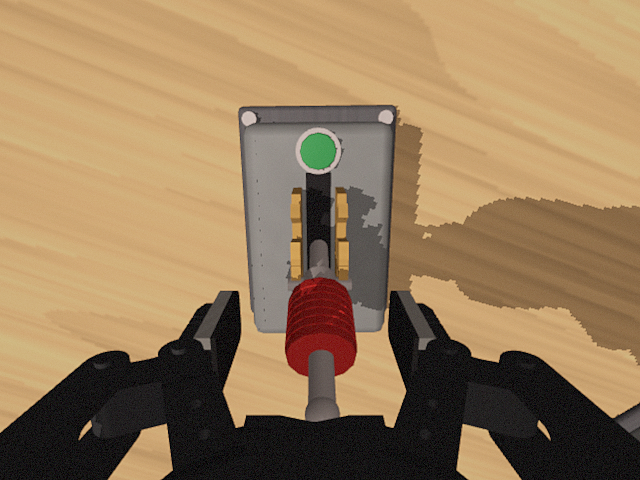

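The collar is between the pads, but its centre at column 322 sits about 3 mm right of the pad midline at column 315. I'll shift +2.5 mm in y and close.

Call:
nudge_tcp:
  deltas: [0, 2.5, 0, 0, 0, 2.5, 0, 0]

```text
t: 3.5
tcp_pos: [542.0, 147.6, 98.0]
ee_rot: [0.984, 0.176, 0.001, 0.0]
contact_force: [0.9, 0.1, -1.1]
opening: 59.9
gripper_force: 0.0
```

Call:
nudge_tcp:
  deltas: [0, 0, 0, 0, 0, 0, 0, 0, 0, 0, 0, 0, 0, 0, 0, 0, 0, 0, 0, 0, 0, 0, 0, 0, 0, 0, 0, 0]
  finger_gap: 15

```text
t: 4.2
tcp_pos: [541.5, 147.9, 97.6]
ee_rot: [0.984, 0.176, 0.0, 0.0]
contact_force: [-1.0, 0.1, 5.0]
opening: 24.4
gripper_force: 58.9
```

```bash
python3 - <<'E'
from h import *;from plant import r
for i in range(1):
    s=r.get_state();im=r.snapshot("wrist");cv2.imwrite('pics/w3.png',im)
    print(s['tcp_pos'],s['ee_rot'],blobs(im,'red',100),blobs(im,'green',100),s['contact_force'],s['ft_torque'])
E
```

```text
[541.48491315 147.91905785  97.64258855] [9.84309028e-01 1.76453177e-01 1.06501666e-04 5.17177636e-05] [(4616, [316.1, 324.7], [280, 277, 70, 99])] [(991, [313.1, 149.2], [296, 131, 35, 37])] [-0.99219163  0.07455519  5.00971939] [-0.13782736  0.27853433 -0.00051175]
```

View pics/w3.png

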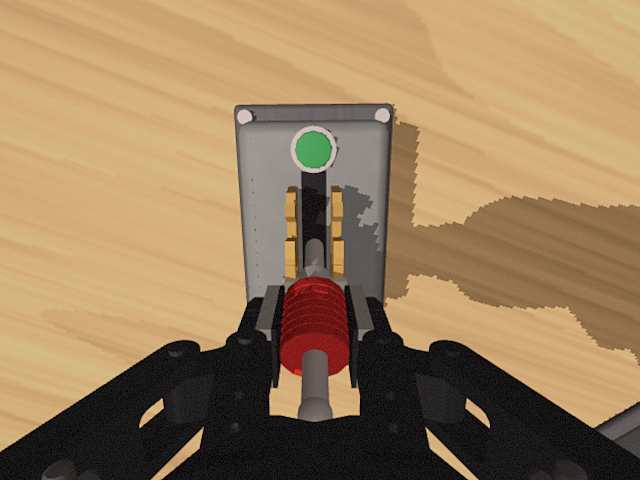

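Firm grip: 24.4 mm opening, 59 N, collar at (316,325) between the pads. Lift it along the lever next.

Call:
nudge_tcp:
  deltas: [-1, 0, -4, 0, -2, 0, -8, 0, -3.5, 0, -11.5, 0, -3.5, 0, -11.5, 0, -3.5, 0, -11.5, 0]

```text
t: 4.75
tcp_pos: [538.3, 146.7, 108.7]
ee_rot: [0.984, 0.176, 0.0, -0.0]
contact_force: [1.3, 0.2, -4.0]
opening: 24.4
gripper_force: 59.0
```

```bash
python3 - <<'E'
from h import *;from plant import r
s=r.get_state();im=r.snapshot("wrist");cv2.imwrite('pics/w4.png',im)
print(s['tcp_pos'],blobs(im,'red',100),blobs(im,'green',100),s['contact_force'],s['ft_torque'])
E
```

```text
[538.26014211 146.72674222 108.71331915] [(4580, [316.2, 324.5], [280, 277, 70, 98])] [(893, [313.1, 140.3], [297, 123, 33, 35])] [ 1.33412175  0.15597476 -3.98302991] [-0.01456072 -0.4114027   0.07035685]
```

View pics/w4.png

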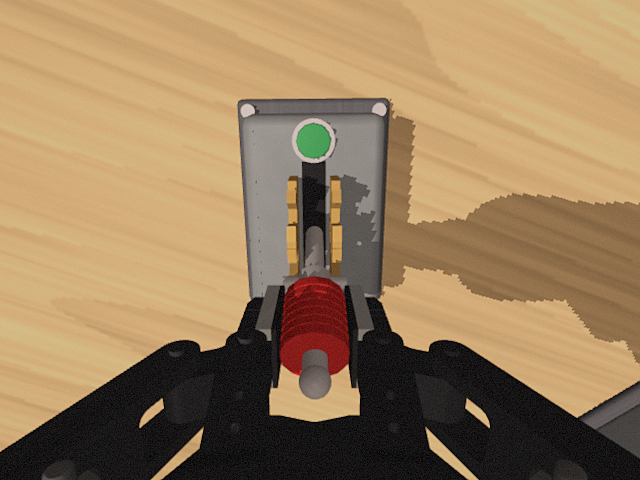

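The lever tip now stands lower over the collar, and the force of 4 N matches the spring at about 12 mm of lift. The collar has come up with the pads, so I'll swing on the arc.

Call:
nudge_tcp:
  deltas: [4, 0, -1.1, 0, 8, 0, -2.1, 0, 12, 0, -2.9, 0, 16.5, 0, -3.4, 0, 21, 0, -3.7, 0, 25, 0, -3.8, 0, 29, 0, -3.7, 0, 33, 0, -3.4, 0, 37.5, 0, -2.9, 0, 42, 0, -2, 0, 46, 0, -1.1, 0, 50, 0, 0, 0]

```text
t: 6.0
tcp_pos: [586.2, 164.9, 109.6]
ee_rot: [0.984, 0.177, 0.001, -0.0]
contact_force: [-0.3, 0.6, -0.7]
opening: 15.2
gripper_force: 0.0
```

Call:
nudge_tcp:
  deltas: [0, 0, 0, 0, 0, 0, 0, 0, 0, 0, 0, 0]

```text
t: 6.3
tcp_pos: [584.8, 164.1, 108.9]
ee_rot: [0.984, 0.176, -0.0, -0.0]
contact_force: [-0.3, 0.7, -0.6]
opening: 15.0
gripper_force: 0.0
```

```bash
python3 - <<'E'
from h import *;from plant import r
s=r.get_state();im=r.snapshot("wrist");cv2.imwrite('pics/w5.png',im)
print(s['tcp_pos'],blobs(im,'red',100),blobs(im,'green',100),s['contact_force'],s['ft_torque'])
E
```

```text
[584.83266444 164.13175793 108.90261385] [(2809, [312.8, 387.7], [284, 346, 62, 74])] [(716, [313.4, 238.5], [298, 224, 32, 30])] [-0.30203781  0.66258112 -0.64833014] [ 0.0051332  -0.00806205 -0.00971762]
```

View pics/w5.png

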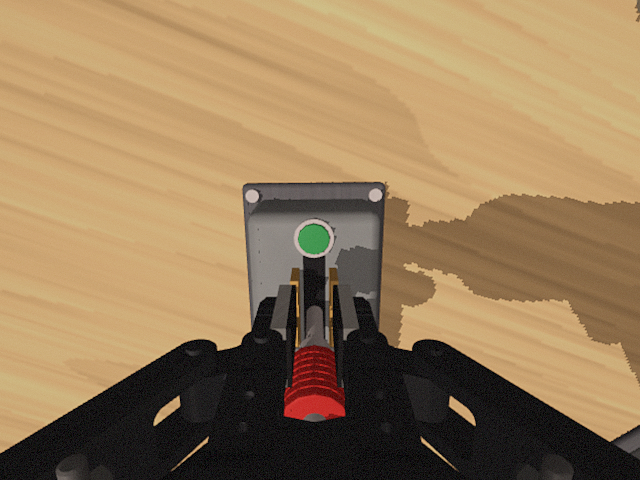

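The grip slipped: the fingers closed to 15 mm and the collar was left behind them at (313,388). I'll check how the lever stands before moving.

```bash
python3 - <<'E'
from h import *;from plant import r
a=r.snapshot("scene")[150:310,310:510];b=r.snapshot("top")[150:310,130:330]
cv2.imwrite('pics/s6.png',np.hstack([cv2.resize(x,(400,320),interpolation=cv2.INTER_CUBIC) for x in(a,b)]))
E
```

```text
(no output)
```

View pics/s6.png

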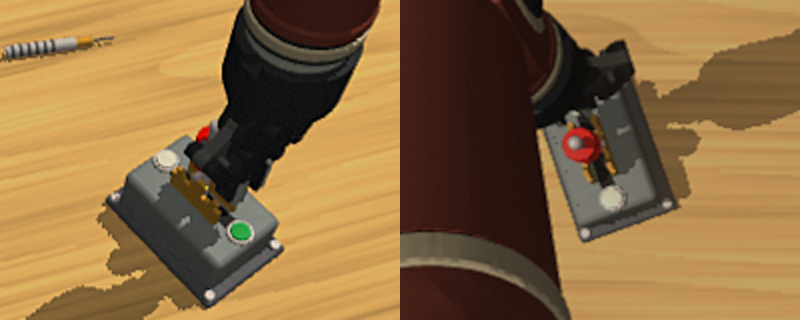

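In the top view (right), the collar is at about pixel (220,222), so the lever now stands near upright, riding on the hump. I'll go up, open, look again and regrasp.

Call:
nudge_tcp:
  deltas: [2, 0, -10, 0, 3, 0, -35, 0, 3, 0, -70, 0, 3, 0, -95, 0, -10, 0, -110, 0, -25, 0, -120, 0, -32, 0, -120, 0, -32, 0, -120, 0, -32, 0, -120, 0]

```text
t: 7.35
tcp_pos: [555.1, 153.0, 228.4]
ee_rot: [0.984, 0.176, -0.0, -0.0]
contact_force: [0.0, 0.1, -0.5]
opening: 15.0
gripper_force: 0.0
```

Call:
nudge_tcp:
  deltas: [0, 0, 0, 0, 0, 0, 0, 0, 0, 0, 0, 0, 0, 0, 0, 0]
  finger_gap: 60

```text
t: 7.75
tcp_pos: [555.1, 153.1, 228.5]
ee_rot: [0.984, 0.177, -0.0, -0.0]
contact_force: [0.3, 0.7, -0.2]
opening: 60.4
gripper_force: 0.0
```

```bash
python3 - <<'E'
from h import *;from plant import r
s=r.get_state();im=r.snapshot("wrist");cv2.imwrite('pics/w7.png',im);KT=cam(r,"wrist",s)
print(s['t'],s['tcp_pos'])
for k in('red','green','white'):
    for b in blobs(im,k,60): print(k,b,plane(KT,b[1],53).round(1),plane(KT,b[1],112).round(1))
cv2.imwrite('pics/w7c.png',cv2.resize(im[80:330,200:450],(500,500)))
E
```

```text
7.75 [555.09773401 153.14102912 228.54120961]
red (1042, [314.2, 232.0], [295, 212, 39, 47]) [540.3 146.9  53. ] [556.5 152.8 112. ]
green (306, [313.8, 156.3], [304, 147, 20, 20]) [599.3 169.1  53. ] [604.2 170.7 112. ]
green (170, [621.3, 365.3], [613, 359, 17, 14]) [ 518.1 -171.4   53. ] [ 538.6 -104.3  112. ]
white (688, [294.8, 159.5], [275, 143, 54, 45]) [591.7 182.5  53. ] [598.  181.6 112. ]
white (623, [554.4, 6.9], [532, 0, 49, 21]) [758.2  43.6  53. ] [732.6  69.4 112. ]
white (197, [314.4, 262.5], [302, 256, 25, 13]) [514.5 137.1  53. ] [535.7 144.9 112. ]
white (163, [313.1, 250.7], [306, 244, 15, 14]) [524.3 141.9  53. ] [543.6 148.8 112. ]
white (152, [2.4, 49.0], [0, 34, 7, 30]) [592.4 412.4  53. ] [598.6 367.3 112. ]
```

View pics/w7c.png

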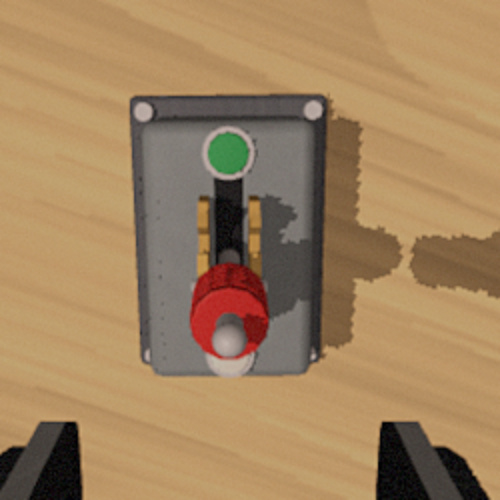

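The tip at (314,250) and collar at (314,232) put the lever at about −0.04 rad from upright, with the pin riding on the hump and so already unlocked. I'll regrasp here with the pads biased slightly behind the collar, and step across while watching the grip.

Call:
nudge_tcp:
  deltas: [-1, 0, 20, 0, -1, 0, 50, 0, -1, 0, 80, 0, -1, 0, 105, 0, -1, 0, 117, 0, -1, 0, 121, 0, -1, 0, 121, 0]

```text
t: 8.5
tcp_pos: [554.4, 152.9, 108.0]
ee_rot: [0.984, 0.176, 0.0, -0.0]
contact_force: [0.1, -0.1, 0.3]
opening: 60.1
gripper_force: 0.0
```

Call:
nudge_tcp:
  deltas: [0, 0, 0, 0, 0, 0, 0, 0, 0, 0, 0, 0, 0, 0, 0, 0, 0, 0, 0, 0, 0, 0, 0, 0]
  finger_gap: 15

```text
t: 9.1
tcp_pos: [554.8, 153.0, 109.2]
ee_rot: [0.984, 0.176, 0.001, -0.0]
contact_force: [-0.7, -0.7, 5.5]
opening: 24.6
gripper_force: 58.8
```

Call:
nudge_tcp:
  deltas: [0, 0, -2, 0, 0, 0, -3, 0, 0, 0, -3, 0]

```text
t: 9.4
tcp_pos: [554.4, 152.8, 110.5]
ee_rot: [0.984, 0.176, 0.0, -0.0]
contact_force: [2.4, 0.2, -3.8]
opening: 24.3
gripper_force: 59.0
```

```bash
python3 - <<'E'
from h import *;from plant import r
s=r.get_state();im=r.snapshot("wrist");cv2.imwrite('pics/w8.png',im);print(blobs(im,'red',100))
cv2.imwrite('pics/w8c.png',im[180:480,120:520])
E
```

```text
[(3817, [315.4, 322.0], [279, 277, 71, 93])]
```

View pics/w8c.png

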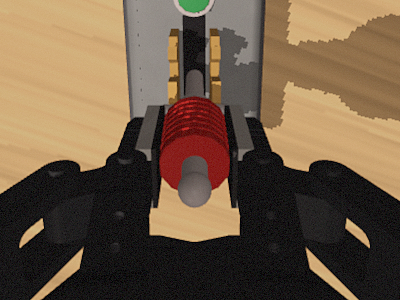

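Regripped at 24.3 mm, with about 11 mm of lift (3.8 N). Swing part way and check.

Call:
nudge_tcp:
  deltas: [2, 0, 0, 0, 4, 0, 0, 0, 6, 0, 0, 0, 6, 0, 0, 0]

```text
t: 9.85
tcp_pos: [556.8, 153.7, 109.6]
ee_rot: [0.984, 0.176, -0.004, 0.001]
contact_force: [-4.0, -0.5, -3.9]
opening: 24.3
gripper_force: 59.0
```

Call:
nudge_tcp:
  deltas: [2, 0, 0, 0, 4, 0, 0.3, 0, 6, 0, 0.5, 0, 6, 0, 0.5, 0]

```text
t: 10.25
tcp_pos: [560.7, 155.1, 109.2]
ee_rot: [0.984, 0.176, -0.006, 0.001]
contact_force: [-8.2, -2.4, -0.4]
opening: 24.3
gripper_force: 59.1
```

```bash
python3 - <<'E'
from h import *;from plant import r
im=r.snapshot("wrist");cv2.imwrite('pics/w9.png',im);print(blobs(im,'red',100))
E
```

```text
[(3495, [315.3, 324.6], [279, 281, 71, 89])]
```

The arm gives: it moved 7 mm of the 12 and the force rose to 8.5 N. The firm pads resist the collar turning in them, which is what pulled it out before. With the pin on the hump the lever is unlocked, so I'll let go, back off to the white side, close the fingers and push the lever gently the rest of the way. The spring will then drop the collar.

Call:
nudge_tcp:
  deltas: [-3, 0, 0, 0, -5, 0, 0, 0, -5, 0, 0, 0, -5, 0, 0, 0, -5, 0, 0, 0]
  finger_gap: 55

```text
t: 10.8
tcp_pos: [561.4, 155.4, 110.8]
ee_rot: [0.984, 0.176, 0.001, -0.0]
contact_force: [-0.4, 0.5, 0.5]
opening: 55.2
gripper_force: 0.0
```

Call:
nudge_tcp:
  deltas: [-10, 0, 0, 0, -25, 0, 0, 0, -38, 0, 0, 0, -40, 0, 0, 0, -40, 0, 0, 0]

```text
t: 11.3
tcp_pos: [523.0, 141.1, 110.5]
ee_rot: [0.984, 0.176, 0.0, -0.0]
contact_force: [0.3, 0.2, -0.4]
opening: 55.2
gripper_force: 0.0
```

Call:
nudge_tcp:
  deltas: [0, 0, 0, 0, 0, 0, 0, 0, 0, 0, 0, 0, 0, 0, 0, 0, 0, 0, 0, 0, 0, 0, 0, 0]
  finger_gap: 0

```text
t: 11.9
tcp_pos: [523.2, 141.3, 110.3]
ee_rot: [0.984, 0.176, 0.0, -0.0]
contact_force: [0.1, -0.6, 0.4]
opening: -0.4
gripper_force: 0.0
```

```bash
python3 - <<'E'
from h import *;from plant import r
im=r.snapshot("wrist");t=r.snapshot("top");print(blobs(im,'red',100),blobs(t,'red'))
cv2.imwrite('pics/w10.png',np.hstack([im[80:480,120:520],cv2.resize(t[180:280,170:270],(400,400))]))
E
```

```text
[(3226, [317.8, 220.2], [275, 181, 79, 87])] []
```

View pics/w10.png

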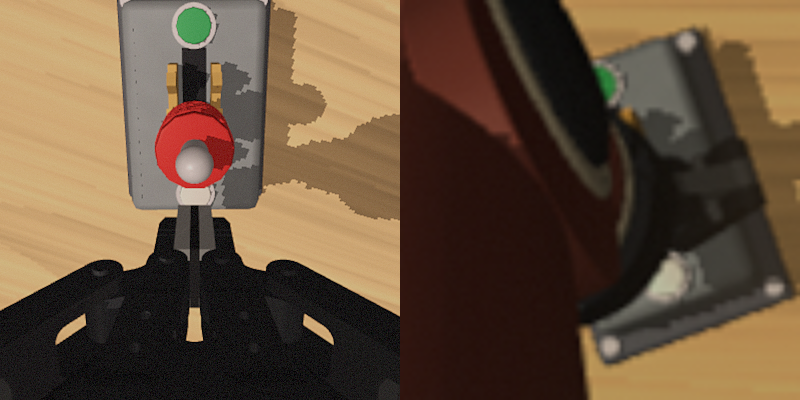

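The lever stayed upright (tip at (194,160) in the crop) and the closed fingers sit centred behind the collar. Push.

Call:
nudge_tcp:
  deltas: [4, 0, 0, 0, 8, 0, 0, 0, 12, 0, 0, 0, 15, 0, 0, 0, 18, 0, 0, 0, 20, 0, 0, 0, 22, 0, 0, 0, 24, 0, 0, 0, 26, 0, 0, 0, 26, 0, 0, 0]

```text
t: 13.0
tcp_pos: [548.5, 150.6, 110.5]
ee_rot: [0.984, 0.177, 0.001, -0.0]
contact_force: [-0.4, 0.1, -0.6]
opening: 0.2
gripper_force: 0.1
```

Call:
nudge_tcp:
  deltas: [1, 0, 0, 0, 2, 0, 0, 0, 3, 0, 0, 0, 3, 0, 0, 0]

```text
t: 13.4
tcp_pos: [550.7, 151.5, 110.5]
ee_rot: [0.984, 0.177, 0.0, -0.0]
contact_force: [-0.0, 0.0, -0.0]
opening: 0.0
gripper_force: 0.0
```

Call:
nudge_tcp:
  deltas: [1, 0, 0, 0, 2, 0, 0, 0, 3, 0, 0, 0, 3, 0, 0, 0]

```text
t: 13.8
tcp_pos: [553.3, 152.4, 110.4]
ee_rot: [0.984, 0.176, 0.0, -0.0]
contact_force: [0.5, -0.4, -0.9]
opening: -0.1
gripper_force: 0.0
```

```bash
python3 - <<'E'
from h import *;from plant import r
im=r.snapshot("wrist");cv2.imwrite('pics/w11.png',im);print(blobs(im,'red',100),blobs(im,'green',100),blobs(im,'white',100))
E
```

```text
[(1688, [321.6, 243.7], [279, 212, 70, 73])] [(816, [313.5, 173.4], [298, 157, 32, 33])] [(8727, [289.7, 215.6], [246, 152, 130, 186]), (794, [311.3, 251.9], [296, 236, 32, 32]), (642, [360.8, 312.3], [348, 292, 23, 44]), (165, [377.3, 138.2], [371, 131, 14, 15]), (163, [249.3, 139.4], [243, 132, 14, 15])]
```

I've now viewed 11 pictures against a limit of 10, so from here I'll work by numbers only. I'll work out the lever angle from the knob and keep pushing in small steps.

```bash
cat > m.py <<'E'
from h import *;from plant import r
s=r.get_state();im=r.snapshot("wrist");KT=cam(r,"wrist",s);u=np.array([.9385,.345,0]);H=np.array([558.7,155,35])
print(s['tcp_pos'].round(1) if hasattr(s['tcp_pos'],'round') else s['tcp_pos'])
for k in('red','white'):
  for b in blobs(im,k,100):
    o,d=ray(KT,b[1]); 
    for rad in ([70,78] if k=='red' else [107]):
      f=lambda t:np.hypot((o+d*t-H)@u,(o+d*t-H)[2])-rad
      ts=np.arange(50,400,.2);v=np.array([f(t) for t in ts]);i=np.argmax(v<0)
      if i: p=o+d*ts[i]-H;print(k,b[1],b[2],rad,'lean',round(float(np.arctan2(p@u,p[2])),3),'lat',round(float(p@[-.345,.9385,0]),1))
E
python3 m.py
```

```text
[553.2 152.4 110.3]
red [322.4, 243.5] [279, 212, 70, 73] 70 lean 0.319 lat -4.6
red [322.4, 243.5] [279, 212, 70, 73] 78 lean 0.319 lat -4.5
white [289.7, 215.5] [246, 152, 130, 186] 107 lean 0.394 lat 5.8
white [311.4, 251.6] [296, 235, 32, 33] 107 lean 0.295 lat -0.6
white [360.7, 312.3] [348, 292, 22, 44] 107 lean 0.126 lat -15.3
white [249.3, 139.1] [243, 132, 14, 15] 107 lean 0.623 lat 18.7
white [377.3, 137.9] [371, 131, 14, 15] 107 lean 0.628 lat -20.8
```

Call:
nudge_tcp:
  deltas: [1, 0, 0, 0, 2, 0, 0, 0, 3, 0, 0, 0, 3, 0, 0, 0]

```text
t: 14.3
tcp_pos: [555.4, 153.2, 110.2]
ee_rot: [0.984, 0.176, -0.001, 0.0]
contact_force: [-0.6, -0.7, 0.7]
opening: -0.1
gripper_force: 0.8
```

Call:
nudge_tcp:
  deltas: [1, 0, 0, 0, 2, 0, 0, 0, 2, 0, 0, 0]

```text
t: 14.6
tcp_pos: [555.9, 153.4, 110.0]
ee_rot: [0.984, 0.177, -0.002, 0.0]
contact_force: [-5.4, -2.4, 2.7]
opening: 0.2
gripper_force: 3.0
```

```bash
python3 m.py
```

```text
[555.9 153.4 110. ]
red [322.8, 250.8] [279, 220, 70, 72] 70 lean 0.319 lat -4.8
red [322.8, 250.8] [279, 220, 70, 72] 78 lean 0.321 lat -4.7
white [289.6, 219.2] [246, 157, 130, 184] 107 lean 0.413 lat 5.8
white [311.3, 261.3] [296, 246, 32, 32] 107 lean 0.297 lat -0.6
white [361.5, 315.3] [351, 293, 19, 48] 107 lean 0.145 lat -15.6
white [377.2, 142.1] [371, 135, 14, 15] 107 lean 0.647 lat -21.0
white [249.3, 143.4] [243, 136, 14, 15] 107 lean 0.642 lat 18.8
```

The lean is +0.297 rad and the force has risen to 6 N, so the lever is at the on stop. I'll back off, rise clear and check that the collar is home.

Call:
nudge_tcp:
  deltas: [-5, 0, 0, 0, -15, 0, 0, 0, -30, 0, -5, 0, -35, 0, -30, 0, -35, 0, -70, 0, -35, 0, -110, 0, -35, 0, -135, 0, -35, 0, -135, 0, -35, 0, -135, 0]

```text
t: 15.55
tcp_pos: [525.0, 141.9, 245.7]
ee_rot: [0.984, 0.176, 0.001, -0.0]
contact_force: [-0.3, 0.3, -0.6]
opening: 0.2
gripper_force: 0.0
```

```bash
python3 m.py
python3 - <<'E'
from h import *;from plant import r
for n in("scene","top"): P=r.snapshot(n);K=cam(r,n);print(n,blobs(P,'red'),blobs(P,'blue'))
# predicted wrist rows of collar top-rim / bottom-rim and knob for collar lift 0, 8, at lean .3
s=r.get_state();K,T=cam(r,"wrist",s);u=np.array([.9385,.345,0]);H=np.array([558.7,155,35]);Ti=np.linalg.inv(T)
def px(p): c=Ti@np.r_[p,1];q=K@(c[:3]*[1,-1,-1]);return (q[:2]/q[2]).round(1)
a=.3;ax=np.sin(a)*u+np.array([0,0,np.cos(a)]);e=np.cos(a)*u-np.array([0,0,np.sin(a)])
for lift in(0,4,8): print(lift,[px(H+ax*(70+lift+k)+e*j).tolist() for k in(-15,15) for j in(-13,13)])
print('tip',px(H+ax*107))
E
```

```text
[525.  141.9 245.7]
red [314.0, 150.1] [296, 127, 37, 42] 70 lean 0.266 lat -1.3
red [314.0, 150.1] [296, 127, 37, 42] 78 lean 0.245 lat -1.3
white [300.8, 163.3] [274, 102, 77, 127] 107 lean 0.122 lat 6.8
white [312.3, 133.5] [305, 126, 15, 16] 107 lean 0.292 lat -0.2
scene [(146, [427.1, 237.4], [415, 230, 22, 16])] [(313, [214.6, 227.4], [206, 215, 18, 24]), (120, [282.0, 9.6], [275, 5, 16, 10])]
top [] [(77, [407.3, 283.7], [402, 279, 15, 14])]
0 [[312.4, 166.9], [312.5, 132.1], [312.2, 158.6], [312.3, 119.6]]
4 [[312.4, 165.9], [312.5, 130.6], [312.1, 157.3], [312.2, 117.7]]
8 [[312.3, 164.9], [312.4, 129.0], [312.1, 156.0], [312.2, 115.7]]
tip [312.  129.7]
```

The lever reads +0.29 rad, but this view looks along the lever and can't tell how high the collar is. I'll move sideways for an oblique view.

Call:
nudge_tcp:
  deltas: [5, -25, 0, 0, 15, -60, 0, 0, 20, -95, 10, 0, 20, -120, 30, 0, 20, -130, 45, 0, 20, -130, 50, 0, 20, -130, 50, 0, 20, -130, 50, 0]

```text
t: 16.5
tcp_pos: [499.5, 269.4, 195.4]
ee_rot: [0.985, 0.175, 0.0, 0.0]
contact_force: [0.9, 0.2, 0.1]
opening: 0.0
gripper_force: 0.0
```

```bash
python3 - <<'E'
from h import *;from plant import r
s=r.get_state();im=r.snapshot("wrist");cv2.imwrite('pics/w12.png',im);K,T=cam(r,"wrist",s);u=np.array([.9385,.345,0]);w=np.array([-.345,.9385,0]);H=np.array([558.7,155,35]);Ti=np.linalg.inv(T)
print(blobs(im,'red',60),blobs(im,'white',60),blobs(im,'green',60))
def px(p):
    c=Ti@np.r_[p,1];q=K@(c[:3]*[1,-1,-1]);return q[:2]/q[2]
a=.295;ax=np.sin(a)*u+np.array([0,0,np.cos(a)]);e=np.cos(a)*u-np.array([0,0,np.sin(a)])
for lift in(0,4,8,12):
    P=np.array([px(H+ax*(70+lift+k)+13*(np.cos(t)*e+np.sin(t)*w)) for k in(-15,15) for t in np.linspace(0,6.28,60)])
    h=cv2.convexHull(P.astype('float32'));m=cv2.moments(h);print(lift,P.min(0).round(1),P.max(0).round(1),round(m['m10']/m['m00'],1),round(m['m01']/m['m00'],1))
print('tip',px(H+ax*107).round(1),'green',px(H+u*43.3+[0,0,18]).round(1))
E
```

```text
[(1898, [524.1, 186.8], [495, 161, 66, 49])] [(2904, [476.9, 162.4], [438, 128, 99, 85]), (1563, [120.8, 20.1], [99, 0, 44, 44]), (349, [566.2, 177.5], [555, 167, 23, 21]), (343, [449.8, 260.0], [435, 247, 38, 21]), (275, [481.1, 258.1], [472, 249, 20, 19])] [(412, [494.4, 143.1], [483, 132, 24, 23])]
0 [492.3 159.8] [564.  209.9] 528.8 185.8
4 [495.3 158.3] [568.8 209.5] 532.8 184.9
8 [498.4 156.8] [573.9 209. ] 536.9 183.9
12 [501.6 155.2] [579.1 208.6] 541.1 182.9
tip [567.1 176.8] green [493.8 142.8]
```

The collar spans columns 495–561 and rows 161–210. My prediction is 492–564 and 160–210 for 0 lift, and 498–574 for 8 mm, so the collar is home. The tip and green lamp match the on pose to within a pixel, and the blue collar hasn't moved. Handing in.

```bash
python3 -c "
from plant import r
print(r.close_job())"
```

```text
the job is handed in; nothing more can be done
None
```

The job is handed in at about 16.5 s: the red switch measured fully on with its collar home in the green-side notch, the blue switch is still off, and the robot is clear; the first grip slipped half-way, so I pushed the lever the rest of the way with the pin riding on the hump, and I viewed 11 pictures against the limit of 10.

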